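# Take the broad scraper off the tool rack and stand it in the caddy

## Task

Lift the scraper with the broad blade off its hook on the tool rack and stand it, blade down, in the narrow plywood caddy on the bench. Keep hold of it until the blade is right down by the caddy's floor, then let go. Leave the other two tools hanging on their hooks, and do not knock over the oil bottle or the tin.

Things in the scene. Friction and masses are not known exactly. Their poses are not given: they have to be found in the camera images.
- rack: Open wood rack, fixed: posts 360 tall, 340 apart inside, rail at x=60 (z 300-336), no panel. 3 steel hooks, 8 thick, run level from the rail to -x (to the robot) at y=-120, 0, 120, axis z=300; at x=-22 (-26 outside) an upturned tip, its top 19 above the axis. Tools hang at x=0 to 8 and must rise 15 to 30 to pass the tip towards -x. Origin on the bench midway between the posts, z up (all mm).
- broad_scraper: Tool to move, on any hook: scraper, 200 g, 245 long. Steel loop 32 wide, 12 deep, opening 24 x 43 tall; wood handle 26 wide (y), 20 thick (x), z=-38 to -163; flat steel blade 84 wide (y), 4 thick, straight edge, z=-176 to -235. Origin: centre line, where the hook axis passes in the loop, 5 below its inside top. z up the handle, y across, x along the hook, away from its tip (mm).
- scraper_grip (a point): Point on the centre line of the broad scraper's handle, 130 mm below its origin, a good place to grip across the 26 mm width (y). Axes as the scraper's.
- scraper_edge (a point): Middle of the lower edge of the broad scraper's blade, 235 mm below its origin. Axes as the scraper's.
- caddy: Narrow upright open-topped plywood caddy, fixed to the bench, empty: outside 68 mm (x) by 136 mm (y) by 80 mm tall, walls and floor 6 mm thick, so the opening is 56 by 124 mm. Origin: on the bench under its centre; z up.
- narrow_scraper: Loose. Same wooden handle and loop as the broad scraper, hanging on another hook of the rack, but with a narrow straight blade 26 mm wide. Origin and axes as for the broad scraper. It must stay hanging.
- round_scraper: Loose. Same wooden handle and loop as the broad scraper, hanging on another hook of the rack, but with a small round disc blade 44 mm across. Origin and axes as for the broad scraper. It must stay hanging.
- oil_bottle: Loose. Grey plastic bottle with black cap, 52 mm across and 150 mm tall, standing on the bench beyond the caddy. Origin: centre of its underside, z up.
- tin: Loose. Bare metal tin with a pale lid, 72 mm across and 85 mm tall, standing on the bench between caddy and rack. Origin: centre of its underside, z up.
There are look-alikes about, which are no part of the job. What is shaped like the narrow_scraper but blue or green is not meant.

How it is judged (in metres and radians):
On the way, in this order (a step that is already met when the one before it is completed fails the run):
1. the broad scraper is off its hook, clear in front of the hook tips, held in the gripper (x of broad_scraper in the frame of rack below -0.038 m and height (world z) of broad_scraper above 0.24 m and contact force between the fingers and broad_scraper above 0.5 N), for 0.1 s.
2. still held, its blade is inside the caddy with the edge less than 35 mm above the bench (x of scraper_edge in the frame of caddy between -0.03 and 0.03 m and y of scraper_edge in the frame of caddy between -0.064 and 0.064 m and height (world z) of scraper_edge below 0.035 m and contact force between the fingers and broad_scraper above 0.5 N), for 0.1 s.
At the end, for the whole second after the job is handed in: Broad scraper released and at rest, blade down in the caddy: edge middle within the walls and under 20 mm above the bench, handle up, leaning under 40 degrees. The other two scrapers hang within 25 mm of where they were; bottle and tin were never knocked over (x of scraper_edge in the frame of caddy between -0.03 and 0.03 m and y of scraper_edge in the frame of caddy between -0.064 and 0.064 m and height (world z) of scraper_edge below 0.02 m and angle between broad_scraper's own z axis and vertical below 0.7 rad and height (world z) of broad_scraper above 0.15 m and linear speed of broad_scraper below 0.03 m/s and angular speed of broad_scraper below 0.3 rad/s and distance of each of narrow_scraper, round_scraper from where it was at the start of the episode below 0.025 m and height (world z) of each of narrow_scraper, round_scraper above 0.28 m); the robot touches nothing.
It fails at once if the oil bottle or the tin is knocked over (angle between any of oil_bottle, tin's own z axis and vertical above 0.6 rad).
It fails at once if another tool comes off its hook (height (world z) of any of narrow_scraper, round_scraper below 0.26 m or distance of any of narrow_scraper, round_scraper from where it was at the start of the episode above 0.06 m).
It also fails if it takes over 48 s, if anything falls off the work surface, if the arm or the gripper's body presses on something with over 40 N, if the wrist force passes 120 N, or if a joint passes its speed limit or range.

## Robot

A 7-joint arm with a two-finger parallel gripper is mounted at the origin on the work surface. World frame = base frame: x ahead of the robot, y to its left, z up, the work surface at z = 0. Lengths are in mm, angles in rad, forces in N, time in s.
With the tool pointing down it reaches from about 425 to 875 mm from the base axis. Payload 8.4 kg.
Tool frame: the origin (TCP) lies midway between the tips of the shut fingers; the grasp point (between the pads) lies 19 mm behind it; z points along the fingers, y is the line along which they close (so a half turn about z gives the same grasp; the last joint's range is limited). The gripper opens to 85 mm and grips with 20 to 120 N. Pads are 22 mm wide; open, the fingers measure 114 mm over their backs; the gripper's body (76 mm by 85 mm) begins 54 mm behind the grasp point. The pads swing forward as they close: fully open they stand 13 mm farther back than shut.
Start: joints at [-1.409, 0.333, 0.04, 1.465, -0.013, 1.343, -0.059], TCP at [167.607, 627.989, 197.808] pointing down, gripper open.
Joint ranges: [-2.58, 2.58], [-0.38, 2.09], [-1.3, 1.39], [0.25, 2.4], [-1.5, 4.64], [0.08, 2.09], [-2.65, 2.65]. Speed limits (rad/s): [2.22, 2.22, 2.79, 2.79, 3.14, 3.14, 3.14].

## Interface

Orientations are given as a rotation vector (axis times angle).
In Python, from plant import manip, vision gives the robot as it stands.
- The arm moves only by the tool step_arm, never from a script. Its argument "series" is a list of rows, each an object with "travel": the shift along the world's x, y, z in m, a list of three; "angular": the turn, a rotation vector about the world's x, y, z in degrees, a list of three; "claw": the opening, from -1 (shut) to 1 (fully open), so that 0 is half open. In form: [{"travel": [x, y, z], "angular": [rx, ry, rz], "claw": claw}, ...]. A call has 1 to 20 rows; each row shifts and turns the commanded pose from where the row before left it; what a row does not reach is not made up. A row lasts 1/10 s, in which the tool goes at most 50 mm and 8.59 degrees, less where a joint would pass 70% of its speed; a pose out of reach is approached as far as the arm can. A call with a gripper value outside its range is refused whole. The fingers move at their own pace and stop on an object; the grip force is fixed at half the most. Time passes only in rows, so rows that do not move let the fingers close. It gives the time, the measured TCP pose, the force, the opening and the grip force at its end, in the units of the state.
- manip.sense(): the state, without advancing time (a new reading comes with each control period).
- vision.capture(name): name is "side" or "top" or "wrist"; returns the picture (400x640x3 uint8, red, green, blue); there is no depth.
- vision.get_calibration(name): a dict with "mtx" (3x3 intrinsics, pixels), "k1" (the pictures are not rectified: a ray, as slopes to the right and down, at radius r is drawn at 1 + k1 r^2 times it, then the intrinsics apply), "world_to_cam" (4x4, takes a point from world to camera coordinates). Camera axes: x right, y up, looking along -z (the intrinsics and any distortion apply to the point x, -y, -z); pixel columns grow to the right and rows downward; lengths in mm; the calibration is good to about 2 mm. A picture is of the moment at which its call begins: read the wrist's pose just before it. get_calibration takes no time and is no camera call; for the wrist camera it gives the pose at the moment of the call.
- manip.finish_job(): hands the job in; it is judged then, once.
The state is a dict: "clock": time; "joints": joint angles; "dq": joint speeds; "joint_efforts": joint torques, N m; "ee_pos": TCP position; "eef_rot": TCP orientation; "contact_force": force on the tool from outside, world axes, zero at the start; "ft_torque": the same for the moment, N m; "gripper_width": finger opening in mm; "grasp_force": force on a finger pad.
Only numpy, scipy, OpenCV 4.12 (cv2) and the standard library are available. Lean on these libraries where they do the work, as an engineer would, in place of code of your own. Each camera call takes 0.05 s, during which the arm holds its last target. There are 200 camera calls.

## Working session

There is one attempt and no reset: what is moved stays moved. The work goes in short steps, Python scripts to look and compute and a tool call to move; the robot and the scene stay as the last step left them, time stands still between calls to the robot, and variables do not carry over. Pictures are saved under pics/ and viewed, at most 10 in all, crops included, and the job is handed in when it is done.

Besides the shell and the picture viewer there is one more tool, called after "Emit:" as a command line: name --argument value ..., lists and objects as JSON in quotes. step_arm: Moves the arm, as the interface text tells. Its arguments: {"type":"object","properties":{"series":{"type":"array","items":{"type":"object","properties":{"travel":{"type":"array","items":{"type":"number"}},"angular":{"type":"array","items":{"type":"number"}},"claw":{"type":"number"}}}}},"required":["series"]}

```bash
mkdir -p pics; cat > h.py <<'E'
import numpy as np, cv2
from plant import manip, vision
def cal(n):
    c=vision.get_calibration(n); return np.array(c["mtx"],float),float(c["k1"]),np.array(c["world_to_cam"],float)
def ray(c,u,v):
    K,k,T=c
    p=cv2.undistortPoints(np.array([[[u,v]]],float),K,np.array([k,0,0,0.]))[0,0]
    R=T[:3,:3]; return -R.T@T[:3,3], R.T@np.array([p[0],-p[1],-1])
def plane(c,u,v,val,ax=2):
    o,d=ray(c,u,v); return o+d*(val-o[ax])/d[ax]
def tri(c1,p1,c2,p2):
    o1,d1=ray(c1,*p1);o2,d2=ray(c2,*p2)
    s=np.linalg.lstsq(np.c_[d1,-d2],o2-o1,rcond=None)[0]
    a=o1+s[0]*d1;b=o2+s[1]*d2; return (a+b)/2,np.linalg.norm(a-b)
def proj(c,P):
    K,k,T=c; q=T[:3,:3]@np.asarray(P,float)+T[:3,3]; x=np.array([q[0],-q[1]])/-q[2]
    x=x*(1+k*(x@x)); return K[:2,:2]@x+K[:2,2]
E
python3 - <<'E'
from h import *
s=manip.sense(); print(s['ee_pos'],s['eef_rot'],s['clock'])
for n in("side","top","wrist"):
    im=vision.capture(n); cv2.imwrite(f"pics/{n}0.png",im[:,:,::-1]); c=cal(n); o,d=ray(c,320,200); print(n,c[0][0,0],c[1],o.round(),d.round(2))
E
```

```text
[167.49305457 627.50220864 196.93115226] [-4.08462506e-01 -3.11483697e+00  2.56911367e-03] 0.0
side 429.16105846170166 -0.08586334983628147 [  87. -664.  754.] [ 0.49  0.64 -0.59]
top 398.6504045450981 -0.00554878244789709 [ 496.  -53. 1058.] [ 0.05  0.03 -1.  ]
wrist 318.6112693735033 0.010740540757678727 [ 97. 648. 373.] [ 0.27 -0.08 -0.96]
```

View pics/side0.png

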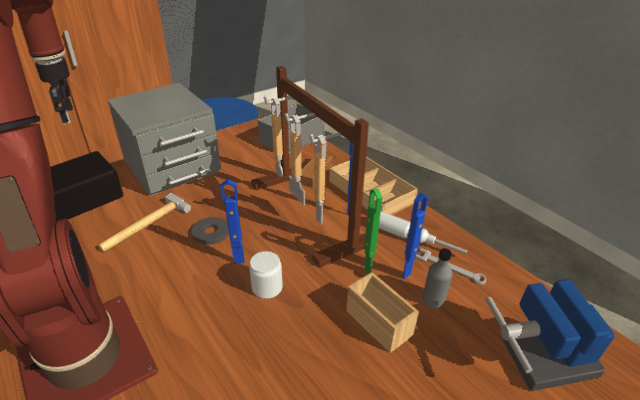

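View pics/top0.png

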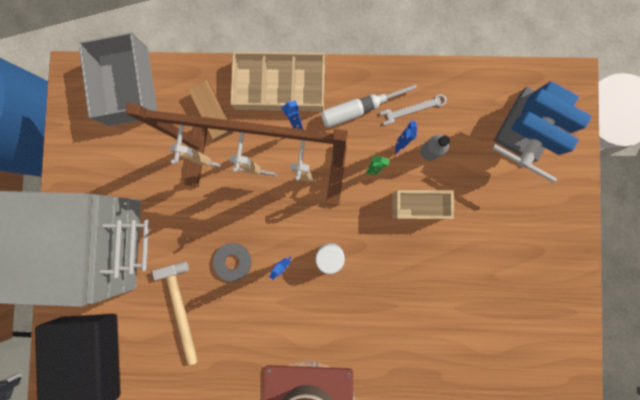

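The side view shows three wood-handled tools on the rack, at about (277,135), (296,160) and (320,180). The caddy is at (382,310), the tin at (265,275) and the bottle at (437,280). The blue and green decoys are standing on the bench. I'll enlarge the tools to pick the broad one.

```bash
python3 - <<'E'
import cv2,numpy as np
a=cv2.imread("pics/side0.png")[80:230,250:345]; b=cv2.imread("pics/top0.png")[95:205,110:360]
a=cv2.resize(a,None,fx=4,fy=4,interpolation=2); b=cv2.resize(b,None,fx=1.6,fy=1.6*1,interpolation=2)
b=cv2.resize(cv2.imread("pics/top0.png")[95:205,160:350],None,fx=2.2,fy=2.2,interpolation=2)
o=np.zeros((600,800,3),np.uint8); o[:600,:380]=a; o[:b.shape[0],380:380+b.shape[1]]=b[:,:420]
c=cv2.resize(cv2.imread("pics/top0.png")[170:290,300:470],None,fx=2.4,fy=2.4,interpolation=2); o[290:290+c.shape[0],380:380+c.shape[1]]=c
cv2.imwrite("pics/crop1.png",o)
E
```

```text
(no output)
```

View pics/crop1.png

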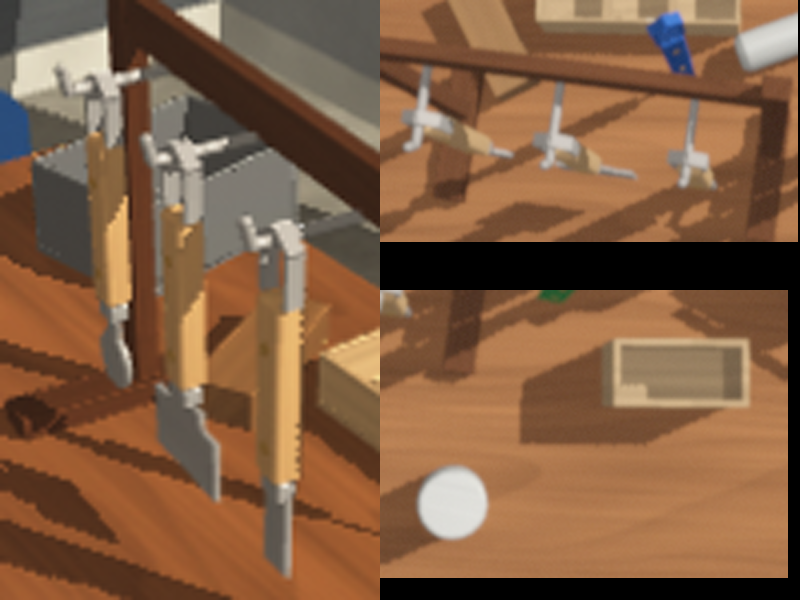

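In the crop, the left tool (277,135) has a small disc blade, the right one (320,180) a narrow blade, and the middle one (296,160) the broad blade, at about (297,198). The middle tool is the one meant. Next I'll measure the rack, caddy, tin and bottle.

```bash
python3 - <<'E'
from h import *
T=cal("top");S=cal("side")
im=cv2.imread("pics/top0.png"); sd=cv2.imread("pics/side0.png")
# caddy rim
P=[plane(T,u,v,80) for u,v in[(393,191),(453.3,190),(454.2,218.7),(393.7,219.2)]]
print("caddy",np.mean(P,0).round(1),[p[:2].round() for p in P])
print("tin",plane(T,330,258.5,85).round(), "bottle cap",plane(T,443,141,150).round())
# post tops z=360 , rail top edges z=336
print("posts",plane(T,133,109,360).round(),plane(T,340,135,360).round())
# hook tips: (side px) and top
g=lambda u,v:(250+u/4,80+v/4); t=lambda u,v:(160+(u-380)/2.2,95+v/2.2)
for n,a,b in[("round",g(62,72),t(412,122)),("broad",g(152,140),t(542,140)),("narrow",g(250,222),t(683,182))]:
    print(n,plane(S,*a,319).round(),tri(S,a,T,b))
# broad blade lower corners side with edge z ~65
for p in[g(160,440),g(217,500)]: print("edge",plane(S,*p,65).round())
z=cv2.resize(im[95:205,120:350],None,fx=3.47,fy=3.47,interpolation=2)
z2=cv2.resize(sd[80:140,255:345],None,fx=3.4,fy=3.4,interpolation=2)
o=np.zeros((600,800,3),np.uint8);o[:z.shape[0],:min(800,z.shape[1])]=z[:,:800];o[390:390+z2.shape[0],:z2.shape[1]]=z2
z3=cv2.resize(sd[270:350,340:425],None,fx=2.5,fy=2.5,interpolation=2);o[390:590,350:350+z3.shape[1]]=z3
cv2.imwrite("pics/crop2.png",o)
E
```

```text
caddy [ 539.8 -271.7   80. ] [array([ 571., -197.]), array([ 577., -343.]), array([ 508., -346.]), array([ 503., -200.])]
tin [403. -47.  85.] bottle cap [ 683. -299.  150.]
posts [687. 314. 360.] [647. -61. 360.]
round [593. 236. 319.] (array([615.77319654, 261.26992385, 304.41227495]), np.float64(16.16134460906174))
broad [584. 119. 319.] (array([605.16344638, 143.72925609, 303.81798515]), np.float64(9.530447193600738))
narrow [571.   3. 319.] (array([576.1428716 ,  14.43032929, 312.21683412]), np.float64(4.631478133708409))
edge [613. 167.  65.]
edge [605.  87.  65.]
```

View pics/crop2.png

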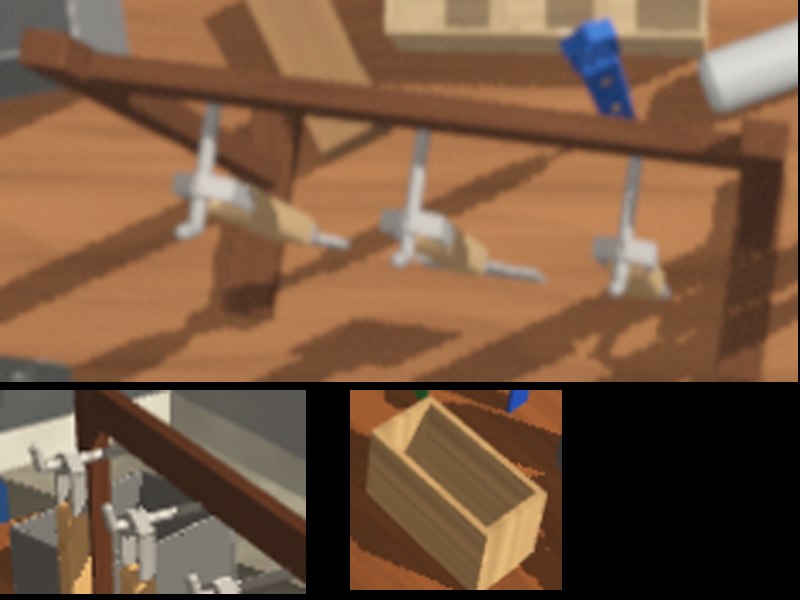

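```bash
python3 - <<'E'
from h import *
T=cal("top");S=cal("side")
P=[plane(T,u,v,80) for u,v in[(397,191),(453.3,190),(454.2,218.7),(397.5,219.2)]]
print("caddy",np.mean(P,0).round(1),[p[:2].round() for p in P])
g=lambda u,v:(255+u/3.4,80+(v-390)/3.4); t=lambda u,v:(120+u/3.47,95+v/3.47)
tips=[]
for n,a,b,r in[("round",(35,447),(185,230),(213,108)),("broad",(109,507),(402,258),(424,132)),("narrow",(195,578),(622,290),(636,160))]:
    p=plane(T,*t(*b),317); tips.append(p[:2]); print(n,plane(S,*g(*a),319).round(),p.round(),tri(S,g(*a),T,t(*b)),plane(T,*t(*r),304).round())
d=tips[0]-tips[2]; print(np.hypot(*d),np.degrees(np.arctan2(-d[0],d[1])))
# rail top edge front line (z=336)
a,b=plane(T,*t(150,95),336),plane(T,*t(740,162),336); print(a.round(),b.round(),np.degrees(np.arctan2(-(a-b)[0],(a-b)[1])))
E
```

```text
caddy [ 539.9 -276.5   80. ] [array([ 572., -207.]), array([ 577., -343.]), array([ 508., -346.]), array([ 503., -209.])]
round [596. 243. 319.] [600. 253. 317.] (array([600.82244247, 253.64083851, 314.45152418]), np.float64(1.8235227132230534)) [671. 246. 304.]
broad [584. 123. 319.] [587. 133. 317.] (array([588.38015508, 132.72658056, 314.09735966]), np.float64(2.637409910850288)) [659. 126. 304.]
narrow [571.   4. 319.] [572.  12. 317.] (array([574.06300795,  11.49768972, 314.62732496]), np.float64(3.910786868337608)) [646.   8. 304.]
242.2650933547065 -6.516780889095369
[670. 268. 336.] [639. -50. 336.] -5.4291616593375185
```

```bash
python3 - <<'E'
from h import *
from scipy.spatial.transform import Rotation as R
T=cal("top");S=cal("side")
for n,b,tp,tt in[("blue1",(238,262),(230,183),(286,262)),("green",(369,271),(376,190),(381,161)),("blue2",(411,275),(421,197),(410,128))]:
    print(n,plane(S,*b,0).round(),tri(S,tp,T,tt))
print("cabinet",tri(S,(212,122),T,(96,194)))
a=np.radians(40);y=np.radians(-5.9)
z=np.array([np.cos(a)*np.cos(y),np.cos(a)*np.sin(y),-np.sin(a)]);yy=np.array([-np.sin(y),np.cos(y),0]);Rt=R.from_matrix(np.c_[np.cross(yy,z),yy,z])
R0=R.from_rotvec(manip.sense()['eef_rot']); print("turn deg",np.degrees((Rt*R0.inv()).as_rotvec()),"target",Rt.as_rotvec())
G=np.array([616,129,170.]);print("TCP grasp",(G+19*z).round(),"pre",(G-81*z).round(), z)
E
```

```text
blue1 [386.  62.   0.] (array([398.63433786,  46.74116144, 238.93729661]), np.float64(21.48431183663579))
green [ 628. -152.   -0.] (array([ 621.72337655, -149.36609874,  241.21284645]), np.float64(3.954781663246718))
blue2 [ 701. -223.    0.] (array([ 695.01680994, -210.5748788 ,  227.84536925]), np.float64(5.0205285421459385))
cabinet (array([542.1074674 , 491.99811992, 165.37168946]), np.float64(1.0318457611973497))
turn deg [ -8.98822431 -49.22970117   8.49267276] target [ 0.11679914  2.2665028  -0.05446433]
TCP grasp [630. 128. 158.] pre [554. 135. 222.] [ 0.76198657 -0.07874365 -0.64278761]
```

Emit:
step_arm --series '[{"travel":[0,0,0.04],"angular":[0,0,0],"claw":1},{"travel":[0,0,0.04],"angular":[0,0,0],"claw":1},{"travel":[0,0,0.04],"angular":[0,0,0],"claw":1},{"travel":[0,0,0.04],"angular":[0,0,0],"claw":1},{"travel":[0,0,0.04],"angular":[0,0,0],"claw":1},{"travel":[0,0,0.04],"angular":[0,0,0],"claw":1},{"travel":[0.022,-0.035,0],"angular":[0,0,0],"claw":1},{"travel":[0.022,-0.035,0],"angular":[0,0,0],"claw":1},{"travel":[0.022,-0.035,0],"angular":[0,0,0],"claw":1},{"travel":[0.022,-0.035,0],"angular":[0,0,0],"claw":1},{"travel":[0.022,-0.035,0],"angular":[-0.9,-4.92,0.85],"claw":1},{"travel":[0.022,-0.035,0],"angular":[-0.9,-4.92,0.85],"claw":1},{"travel":[0.022,-0.035,0],"angular":[-0.9,-4.92,0.85],"claw":1},{"travel":[0.022,-0.035,0],"angular":[-0.9,-4.92,0.85],"claw":1},{"travel":[0.022,-0.035,0],"angular":[-0.9,-4.92,0.85],"claw":1},{"travel":[0.022,-0.035,0],"angular":[-0.9,-4.92,0.85],"claw":1},{"travel":[0.022,-0.035,0],"angular":[-0.9,-4.92,0.85],"claw":1},{"travel":[0.022,-0.035,0],"angular":[-0.9,-4.92,0.85],"claw":1},{"travel":[0.022,-0.035,0],"angular":[-0.9,-4.92,0.85],"claw":1},{"travel":[0,0,0],"angular":[-0.9,-4.92,0.85],"claw":1}]'

```text
clock: 2.15
ee_pos: [433.6, 237.0, 438.2]
eef_rot: [0.171, 2.394, -0.062]
contact_force: [0.4, -0.6, 0.0]
gripper_width: 85.4
grasp_force: 0.0
```

```bash
cat >> h.py <<'E'
from scipy.spatial.transform import Rotation as Ro
def tgt(tilt,yaw):
    a,y=np.radians([tilt,yaw]); z=np.array([np.cos(a)*np.cos(y),np.cos(a)*np.sin(y),-np.sin(a)]);yy=np.array([-np.sin(y),np.cos(y),0])
    return Ro.from_matrix(np.c_[np.cross(yy,z),yy,z]),z
def togo(P,tilt,yaw):
    s=manip.sense(); Rt,z=tgt(tilt,yaw)
    print("clk",s['clock'],"pos",np.round(s['ee_pos'],1),"travel",(np.array(P)-s['ee_pos']).round(1),"turn",np.degrees((Rt*Ro.from_rotvec(s['eef_rot']).inv()).as_rotvec()).round(2),"q",np.round(s['joints'],2))
E
python3 -c "
from h import *
togo([530,137,242],40,-5.9)"
```

```text
clk 2.15 pos [433.6 237.  438.2] travel [  96.4 -100.  -196.2] turn [-1.1  -7.41  2.19] q [-0.89 -0.38 -0.18  1.89  0.63  1.37  0.31]
```

Emit:
step_arm --series '[{"travel":[0,0,0],"angular":[0,0,0],"claw":1}]'

```text
clock: 2.25
ee_pos: [430.3, 241.2, 435.9]
eef_rot: [0.158, 2.396, -0.062]
contact_force: [-0.1, -0.5, 0.1]
gripper_width: 85.5
grasp_force: 0.0
```

```bash
python3 -c "
from h import *
togo([530,137,242],40,-5.9)"
```

```text
clk 2.25 pos [430.3 241.2 435.9] travel [  99.7 -104.2 -193.9] turn [-0.85 -7.48  1.66] q [-0.9  -0.38 -0.18  1.89  0.63  1.37  0.31]
```

Emit:
step_arm --series '[{"travel":[0.015,-0.022,-0.033],"angular":[-0.15,0,0.3],"claw":1},{"travel":[0.017,-0.017,-0.033],"angular":[-0.15,-1.5,0.3],"claw":1},{"travel":[0.017,-0.017,-0.033],"angular":[-0.15,-1.5,0.3],"claw":1},{"travel":[0.017,-0.017,-0.033],"angular":[-0.15,-1.5,0.3],"claw":1},{"travel":[0.017,-0.017,-0.033],"angular":[-0.15,-1.5,0.3],"claw":1},{"travel":[0.017,-0.014,-0.028],"angular":[-0.1,-1.5,0.16],"claw":1},{"travel":[0,0,0],"angular":[0,0,0],"claw":1},{"travel":[0,0,0],"angular":[0,0,0],"claw":1}]'

```text
clock: 3.05
ee_pos: [540.0, 150.4, 243.9]
eef_rot: [0.125, 2.273, -0.067]
contact_force: [0.3, -0.1, 0.8]
gripper_width: 85.6
grasp_force: 0.0
```

```bash
python3 - <<'E'
from h import *
togo([530,137,242],40,-5.9)
c=cal("wrist"); im=vision.capture("wrist")[:,:,::-1]; cv2.imwrite("pics/w1.png",im)
for P in[(616,129,170),(616,129,299),(588,132,314)]: print(proj(c,P).round())
E
```

```text
clk 3.05 pos [540.  150.4 243.9] travel [-10.  -13.4  -1.9] turn [ 0.33 -0.43  0.57] q [-0.63 -0.32 -0.15  2.32  0.93  0.77  0.1 ]
[308. 185.]
[304. 339.]
[301. 364.]
```

View pics/w1.png

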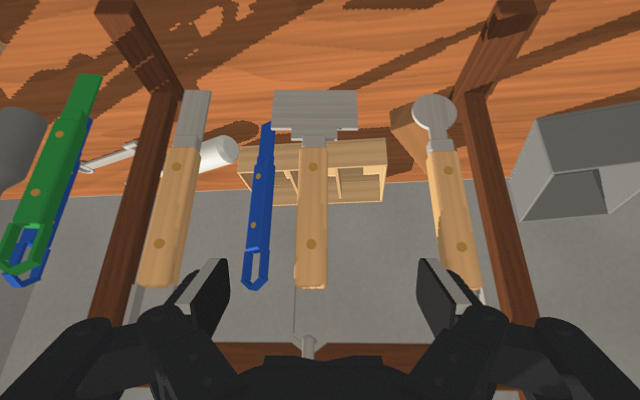

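The wrist view shows the broad blade at u 272–358, v 90–132. Its handle is centred at u≈312 between the open fingers, and the narrow tool is left at (178,220) with the round one right at (450,200). The blue tool at (258,210) stands behind the rack. I'll refine from the blade edge and handle.

```bash
python3 - <<'E'
from h import *
c=cal("wrist"); im=cv2.imread("pics/w1.png")
hsv=cv2.cvtColor(im,cv2.COLOR_BGR2HSV)
for v in(170,190,210,230,250,270):
    print(v,[tuple(hsv[v,u]) for u in (290,312)] if v==210 else "",end=" ")
    r=im[v,285:345].astype(int).sum(1); g=np.abs(np.diff(r)); k=np.sort(np.argsort(g)[-4:])+285; print(k)
# blade edge: plane rack-x=const with z=64 ; depth from plane z=64
for p in((272,91),(358,90),(315,90.5)): print(plane(c,*p,64).round(1))
# loop side / handle top end z=299-38=261 front face
for p in((311,288),): print("handle top",plane(c,*p,261).round(1))
E
```

```text
170  [297 309 327 337]
190  [294 337 339 340]
210 [(np.uint8(18), np.uint8(26), np.uint8(129)), (np.uint8(16), np.uint8(127), np.uint8(175))] [297 325 326 327]
230  [296 319 326 327]
250  [292 295 325 327]
270  [293 294 325 327]
[608.9  90.8  64. ]
[616.9 179.4  64. ]
[612.8 135.2  64. ]
handle top [630.1 132.5 261. ]
```

Emit:
step_arm --series '[{"travel":[0.006,-0.006,-0.012],"angular":[0.15,-0.2,0.3],"claw":1},{"travel":[0.008,-0.006,-0.012],"angular":[0.15,-0.2,0.3],"claw":1},{"travel":[0.0152,-0.0015,-0.0128],"angular":[0,0,0],"claw":1},{"travel":[0.0152,-0.0015,-0.0128],"angular":[0,0,0],"claw":1},{"travel":[0.0152,-0.0015,-0.0128],"angular":[0,0,0],"claw":1},{"travel":[0,0,0],"angular":[0,0,0],"claw":1},{"travel":[0,0,0],"angular":[0,0,0],"claw":1}]'

```text
clock: 3.8
ee_pos: [600.2, 134.9, 182.7]
eef_rot: [0.115, 2.264, -0.053]
contact_force: [0.3, -0.2, 0.5]
gripper_width: 85.3
grasp_force: 0.0
```

```bash
python3 - <<'E'
from h import *
togo([630.5,131,156],40,-5.9)
im=vision.capture("wrist")[:,:,::-1]; cv2.imwrite("pics/w2.png",im)
E
```

```text
clk 3.8 pos [600.2 134.9 182.7] travel [ 30.3  -3.9 -26.7] turn [-0.01  0.12 -0.08] q [-0.53 -0.14 -0.1   2.34  1.2   0.57 -0.1 ]
```

View pics/w2.png

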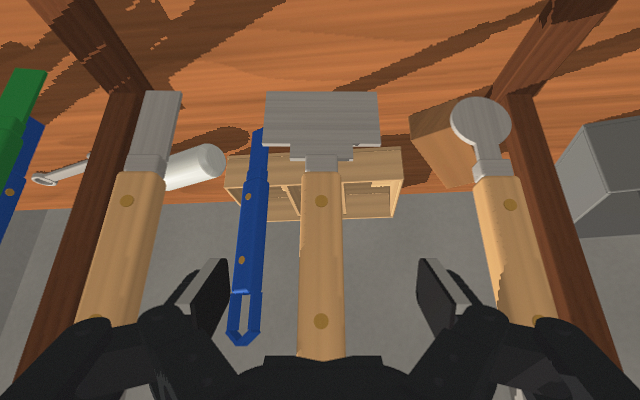

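The view shows the handle at u≈321, centred between the pads at u≈323. I'll advance and close.

Emit:
step_arm --series '[{"travel":[0.0152,-0.002,-0.0134],"angular":[0,0,0],"claw":1},{"travel":[0.0152,-0.002,-0.0133],"angular":[0,0,0],"claw":1},{"travel":[0,0,0],"angular":[0,0,0],"claw":1},{"travel":[0,0,0],"angular":[0,0,0],"claw":-1},{"travel":[0,0,0],"angular":[0,0,0],"claw":-1},{"travel":[0,0,0],"angular":[0,0,0],"claw":-1},{"travel":[0,0,0],"angular":[0,0,0],"claw":-1},{"travel":[0,0,0],"angular":[0,0,0],"claw":-1},{"travel":[0,0,0],"angular":[0,0,0],"claw":-1},{"travel":[0,0,0],"angular":[0,0,0],"claw":-1}]'

```text
clock: 4.85
ee_pos: [630.6, 129.9, 155.2]
eef_rot: [0.115, 2.265, -0.054]
contact_force: [0.8, 0.6, 4.7]
gripper_width: 23.9
grasp_force: 60.3
```

Emit:
step_arm --series '[{"travel":[0,0,0.006],"angular":[0,0,0],"claw":-1},{"travel":[0,0,0.006],"angular":[0,0,0],"claw":-1},{"travel":[0,0,0.006],"angular":[0,0,0],"claw":-1},{"travel":[0,0,0.005],"angular":[0,0,0],"claw":-1},{"travel":[0,0,0],"angular":[0,0,0],"claw":-1},{"travel":[0,0,0],"angular":[0,0,0],"claw":-1}]'

```text
clock: 5.45
ee_pos: [629.9, 129.3, 176.8]
eef_rot: [0.116, 2.266, -0.055]
contact_force: [0.1, -0.3, -2.8]
gripper_width: 23.7
grasp_force: 59.8
```

```bash
python3 - <<'E'
from h import *
print(manip.sense()['contact_force'])
a=vision.capture("side")[:,:,::-1][80:230,250:345]; w=vision.capture("wrist")[:,:,::-1]
o=np.zeros((600,800,3),np.uint8); o[:,:380]=cv2.resize(a,None,fx=4,fy=4,interpolation=2); w=cv2.resize(w,(420,262)); o[:262,380:]=w
cv2.imwrite("pics/l1.png",o)
E
```

```text
[ 0.14090094 -0.25675086 -2.76988031]
```

View pics/l1.png

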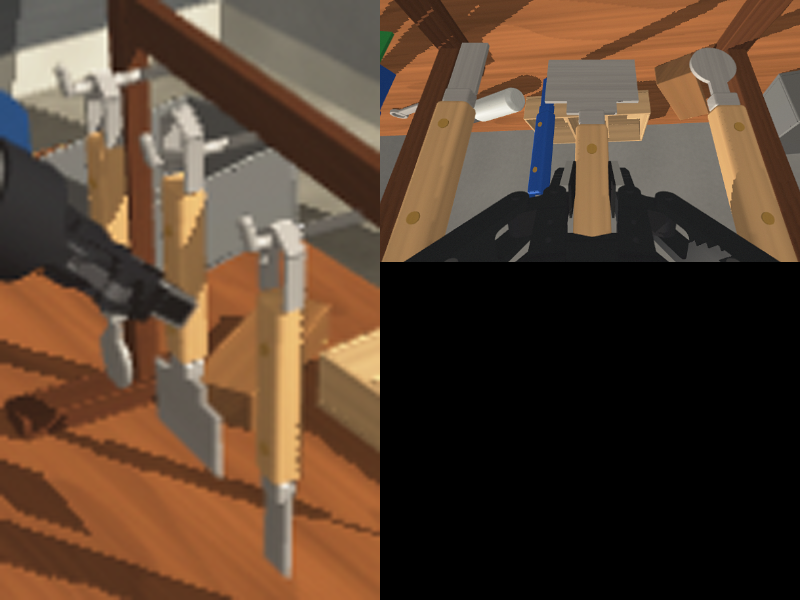

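The side view shows the loop raised, with the hook now low in its opening and the tool firmly held. I'll pull back in stages and watch joint 4.

Emit:
step_arm --series '[{"travel":[-0.008,0.0008,0],"angular":[0,0,0],"claw":-1},{"travel":[-0.008,0.0008,0],"angular":[0,0,0],"claw":-1},{"travel":[-0.008,0.0008,0],"angular":[0,0,0],"claw":-1},{"travel":[0,0,0],"angular":[0,0,0],"claw":-1}]'

```text
clock: 5.95
ee_pos: [605.1, 132.4, 177.2]
eef_rot: [0.114, 2.266, -0.054]
contact_force: [0.1, 0.5, -2.4]
gripper_width: 23.7
grasp_force: 59.9
```

```bash
python3 -c "
from h import *
togo([560,136,177],40,-5.9);print(manip.sense()['contact_force'])"
```

```text
clk 5.95 pos [605.1 132.4 177.2] travel [-45.1   3.6  -0.2] turn [ 0.04  0.04 -0.11] q [-0.52 -0.13 -0.09  2.33  1.23  0.56 -0.12]
[ 0.07342023  0.45933239 -2.42723937]
```

Emit:
step_arm --series '[{"travel":[-0.009,0.0009,0],"angular":[0,0,0],"claw":-1},{"travel":[-0.009,0.0009,0],"angular":[0,0,0],"claw":-1},{"travel":[-0.009,0.0009,0],"angular":[0,0,0],"claw":-1},{"travel":[-0.009,0.0009,0],"angular":[0,0,0],"claw":-1},{"travel":[-0.009,0.0009,0],"angular":[0,0,0],"claw":-1},{"travel":[0,0,0],"angular":[0,0,0],"claw":-1}]'

```text
clock: 6.55
ee_pos: [560.9, 137.5, 178.6]
eef_rot: [0.115, 2.264, -0.053]
contact_force: [-0.3, -0.3, -3.1]
gripper_width: 23.7
grasp_force: 59.9
```

```bash
python3 -c "
from h import *
togo([550,136,177],40,-5.9);print(manip.sense()['contact_force'])"
```

```text
clk 6.55 pos [560.9 137.5 178.6] travel [-10.9  -1.5  -1.6] turn [-0.02  0.15 -0.12] q [-0.5  -0.21 -0.2   2.4   1.16  0.6  -0.12]
[-0.33278589 -0.32781775 -3.08826358]
```

Emit:
step_arm --series '[{"travel":[0,0,0.02],"angular":[0,0,0],"claw":-1},{"travel":[0,0,0.025],"angular":[0,0,0],"claw":-1},{"travel":[-0.008,0,0.025],"angular":[0,0,0],"claw":-1},{"travel":[-0.015,0,0.01],"angular":[0,0,0],"claw":-1},{"travel":[-0.007,0,0],"angular":[0,0,0],"claw":-1},{"travel":[0,0,0],"angular":[0,0,0],"claw":-1}]'

```text
clock: 7.15
ee_pos: [532.4, 137.5, 255.8]
eef_rot: [0.116, 2.267, -0.057]
contact_force: [-0.6, -1.1, -4.0]
gripper_width: 23.6
grasp_force: 59.9
```

```bash
python3 - <<'E'
from h import *
togo([520,-277,255],40,2.2)
E
```

```text
clk 7.15 pos [532.4 137.5 255.8] travel [ -12.4 -414.5   -0.8] turn [ 0.13 -0.02  8.11] q [-0.51 -0.38 -0.22  2.33  0.86  0.73  0.2 ]
```

Emit:
step_arm --series '[{"travel":[0.005,-0.02,0],"angular":[0,0,-3],"claw":-1},{"travel":[0.005,-0.022,-0.003],"angular":[0,0,-4],"claw":-1},{"travel":[0.005,-0.025,-0.003],"angular":[0,0,-4],"claw":-1},{"travel":[0.003,-0.025,-0.003],"angular":[0,0,-4],"claw":-1},{"travel":[0,-0.025,-0.003],"angular":[0,0,0],"claw":-1},{"travel":[0,-0.025,-0.003],"angular":[0,0,0],"claw":-1},{"travel":[0,0,0],"angular":[0,0,0],"claw":-1}]'

```text
clock: 7.85
ee_pos: [550.0, -9.7, 240.1]
eef_rot: [0.421, 2.239, -0.2]
contact_force: [-0.6, 0.4, -3.2]
gripper_width: 24.1
grasp_force: 59.9
```

```bash
python3 - <<'E'
from h import *
togo([540,-277,255],40,2.2)
E
```

```text
clk 7.85 pos [550.   -9.7 240.1] travel [ -10.  -267.3   14.9] turn [ 0.15 -0.09 23.57] q [-0.36 -0.36 -0.12  2.36  0.94  0.75  0.12]
```

Emit:
step_arm --series '[{"travel":[0,-0.025,0],"angular":[0,0,0],"claw":-1},{"travel":[0,-0.03,0],"angular":[0,0,0],"claw":-1},{"travel":[0,-0.03,0],"angular":[0,0,3],"claw":-1},{"travel":[0,-0.03,0],"angular":[0,0,4],"claw":-1},{"travel":[0,-0.03,0],"angular":[0,0,4],"claw":-1},{"travel":[0,-0.03,0],"angular":[0,0,4],"claw":-1},{"travel":[0,-0.03,0],"angular":[0,0,4],"claw":-1},{"travel":[0,-0.03,0],"angular":[0,0,3],"claw":-1},{"travel":[0.004,-0.025,0],"angular":[0,0,1.6],"claw":-1},{"travel":[0,-0.007,0],"angular":[0,0,0],"claw":-1},{"travel":[0,0,0],"angular":[0,0,0],"claw":-1},{"travel":[0,0,0],"angular":[0,0,0],"claw":-1}]'

```text
clock: 9.05
ee_pos: [565.0, -191.8, 225.6]
eef_rot: [0.122, 2.308, -0.057]
contact_force: [-0.7, 0.4, -2.9]
gripper_width: 23.9
grasp_force: 59.9
```

```bash
python3 - <<'E'
from h import *
togo([554.5,-277,240],40,2.2)
for n in("top","side"): cv2.imwrite(f"pics/{n}2.png",vision.capture(n)[:,:,::-1])
a=cv2.imread("pics/top2.png")[120:270,340:500];b=cv2.imread("pics/side2.png")[150:370,320:470]
o=np.zeros((600,800,3),np.uint8);a=cv2.resize(a,None,fx=2.5,fy=2.5,interpolation=2);b=cv2.resize(b,None,fx=2.6,fy=2.6,interpolation=2)
o[:a.shape[0],:400]=a;o[:b.shape[0],410:410+b.shape[1]]=b;cv2.imwrite("pics/c3.png",o)
E
```

```text
clk 9.05 pos [ 565.  -191.8  225.6] travel [-10.5 -85.2  14.4] turn [ 0.03 -2.37  8.32] q [-0.15 -0.37  0.45  2.33 -0.03  0.33  1.83]
```

View pics/c3.png

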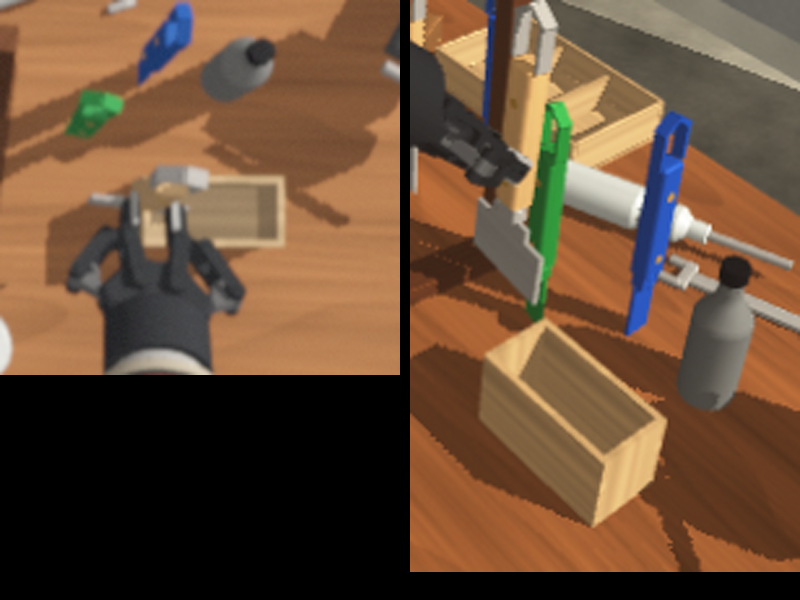

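The arm lagged near a wrist singularity, at TCP y=-192 with the tool still held upright. I'll use a steeper tilt and a heading of about -12°, which still fits in the caddy. First I'll check the grip offset from the blade corners in the side view, at about (346,245) and (370,266).

```bash
python3 - <<'E'
from h import *
S=cal("side");s=manip.sense()
a,b=plane(S,346.2,245,133),plane(S,370.4,266.5,133); print(a.round(),b.round(),np.linalg.norm(a-b))
R=Ro.from_rotvec(s['eef_rot']).as_matrix(); Rt=tgt(40,-5.9)[0].as_matrix()
up=R@Rt.T@[0,0,1]; g=s['ee_pos']-19*R[:,2]; print("pred grip",g.round(),"edge",(g-105*up).round(),"lean",up.round(3))
z=tgt(50,-12)[1]; Rn=tgt(50,-12)[0].as_matrix(); up=Rn@Rt.T@[0,0,1]; print(up)
for ez in(120,30,12):
  g=np.array([532,-277,ez])+105*up; print(ez,"TCP",(g+19*z).round())
togo([562,-280,225],50,-12)
E
```

```text
[ 545. -156.  133.] [ 544. -235.  133.] 78.73454041634864
pred grip [ 551. -190.  239.] edge [ 547. -190.  134.] lean [ 0.041 -0.002  0.999]
[ 0.16985355 -0.03610349  0.98480775]
120 TCP [ 562. -283.  209.]
30 TCP [ 562. -283.  119.]
12 TCP [ 562. -283.  101.]
clk 9.15 pos [ 565.1 -191.6  225.8] travel [ -3.1 -88.4  -0.8] turn [ 1.35  7.56 -5.91] q [-0.15 -0.37  0.45  2.33 -0.03  0.33  1.83]
```

Emit:
step_arm --series '[{"travel":[0,0,0],"angular":[0.34,1.9,-1.5],"claw":-1},{"travel":[0,0,0],"angular":[0.34,1.9,-1.5],"claw":-1},{"travel":[0,0,0],"angular":[0.34,1.9,-1.5],"claw":-1},{"travel":[0,0,0],"angular":[0.34,1.9,-1.4],"claw":-1},{"travel":[0,-0.01,0],"angular":[0,0,0],"claw":-1},{"travel":[0,-0.01,0],"angular":[0,0,0],"claw":-1},{"travel":[0,-0.01,0],"angular":[0,0,0],"claw":-1},{"travel":[0,-0.01,0],"angular":[0,0,0],"claw":-1},{"travel":[0,-0.01,0],"angular":[0,0,0],"claw":-1},{"travel":[0,-0.01,0],"angular":[0,0,0],"claw":-1},{"travel":[0,-0.01,0],"angular":[0,0,0],"claw":-1},{"travel":[0,-0.01,0],"angular":[0,0,0],"claw":-1},{"travel":[0,-0.01,0],"angular":[0,0,0],"claw":-1},{"travel":[0,0,0],"angular":[0,0,0],"claw":-1}]'

```text
clock: 10.55
ee_pos: [565.1, -283.2, 226.2]
eef_rot: [0.258, 2.432, -0.094]
contact_force: [0.3, -0.2, -2.7]
gripper_width: 24.0
grasp_force: 59.9
```

```bash
python3 - <<'E'
from h import *
togo([562,-283,200],50,-12)
E
```

```text
clk 10.55 pos [ 565.1 -283.2  226.2] travel [ -3.1   0.2 -26.2] turn [0.   0.   0.11] q [-0.08 -0.22  0.53  2.15 -0.12  0.51  1.93]
```

Emit:
step_arm --series '[{"travel":[-0.002,0,-0.01],"angular":[0,0,0],"claw":-1},{"travel":[0,0,-0.015],"angular":[0,0,0],"claw":-1},{"travel":[0,0,-0.015],"angular":[0,0,0],"claw":-1},{"travel":[0,0,-0.015],"angular":[0,0,0],"claw":-1},{"travel":[0,0,-0.01],"angular":[0,0,0],"claw":-1},{"travel":[0,0,0],"angular":[0,0,0],"claw":-1}]'

```text
clock: 11.15
ee_pos: [562.0, -280.8, 158.5]
eef_rot: [0.256, 2.436, -0.092]
contact_force: [0.1, -0.1, -3.0]
gripper_width: 23.8
grasp_force: 59.9
```

```bash
python3 - <<'E'
from h import *
togo([562,-283,104],50,-12)
for n in("top","side"): cv2.imwrite(f"pics/{n}3.png",vision.capture(n)[:,:,::-1])
a=cv2.imread("pics/top3.png")[120:270,360:500];b=cv2.imread("pics/side3.png")[190:370,320:470]
o=np.zeros((600,800,3),np.uint8);a=cv2.resize(a,None,fx=2.5,fy=2.5,interpolation=2);b=cv2.resize(b,None,fx=2.9,fy=2.9,interpolation=2)
o[:a.shape[0],:350]=a;o[:b.shape[0],360:360+b.shape[1]]=b;cv2.imwrite("pics/c4.png",o)
E
```

```text
clk 11.15 pos [ 562.  -280.8  158.5] travel [ -0.   -2.2 -54.5] turn [-0.09 -0.19 -0.02] q [-0.17 -0.15  0.65  2.24 -0.28  0.36  2.1 ]
```

View pics/c4.png

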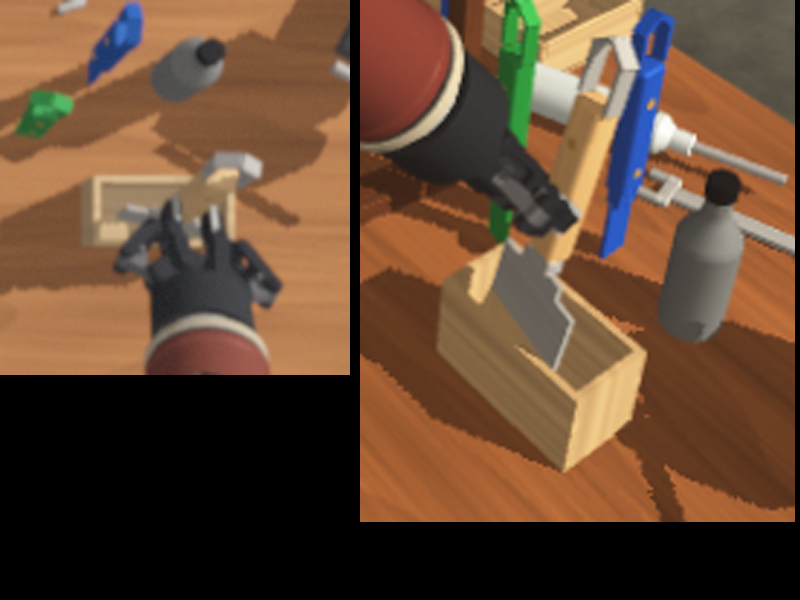

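The blade is inside the opening, with its corner at (555,360) in the crop tucked behind the robot-side wall but close to it. I'll shift slightly +x while descending, and tilt a little more to stay off the singularity.

Emit:
step_arm --series '[{"travel":[0.004,0,0],"angular":[0,0,0],"claw":-1},{"travel":[0.003,-0.001,-0.006],"angular":[0,0.8,0],"claw":-1},{"travel":[0.002,-0.001,-0.006],"angular":[0,0.8,0],"claw":-1},{"travel":[0.002,0,-0.006],"angular":[0,0.8,0],"claw":-1},{"travel":[0.002,0,-0.006],"angular":[0,0.8,0],"claw":-1},{"travel":[0,0,0],"angular":[0,0,0],"claw":-1}]'

```text
clock: 11.85
ee_pos: [576.4, -284.1, 136.1]
eef_rot: [0.257, 2.49, -0.102]
contact_force: [0.5, 0.1, -2.8]
gripper_width: 24.0
grasp_force: 59.9
```

```bash
python3 - <<'E'
from h import *
togo([573,-282,104],53.2,-12);print(manip.sense()['contact_force'])
E
```

```text
clk 11.85 pos [ 576.4 -284.1  136.1] travel [ -3.4   2.1 -32.1] turn [ 0.67 -0.18 -0.01] q [-0.21 -0.05  0.68  2.2  -0.34  0.38  2.13]
[ 0.51613838  0.08911865 -2.77336714]
```

Emit:
step_arm --series '[{"travel":[-0.001,0,-0.006],"angular":[0,0,0],"claw":-1},{"travel":[-0.001,0,-0.006],"angular":[0,0.5,0],"claw":-1},{"travel":[0,0,-0.006],"angular":[0,0.5,0],"claw":-1},{"travel":[0,0,-0.006],"angular":[0,0.5,0],"claw":-1},{"travel":[0,0,-0.004],"angular":[0,0,0],"claw":-1},{"travel":[0,0,0],"angular":[0,0,0],"claw":-1},{"travel":[0,0,0],"angular":[0,0,0],"claw":-1}]'

```text
clock: 12.55
ee_pos: [574.2, -284.6, 109.1]
eef_rot: [0.258, 2.513, -0.106]
contact_force: [-0.5, -0.2, -2.7]
gripper_width: 23.9
grasp_force: 59.9
```

```bash
cat > e.py <<'E'
from h import *
togo([573,-282,100],53.2,-12);s=manip.sense();print(s['contact_force'])
R=Ro.from_rotvec(s['eef_rot']).as_matrix(); up=R@tgt(40,-5.9)[0].as_matrix().T@[0,0,1]
g=s['ee_pos']-19*R[:,2]; print("edge",(g-105*up).round(1),up.round(2))
E
python3 e.py
```

```text
clk 12.55 pos [ 574.2 -284.6  109.1] travel [-1.2  2.6 -9.1] turn [ 0.65 -1.56  0.04] q [-0.22  0.    0.71  2.21 -0.44  0.36  2.23]
[-0.54983797 -0.16463481 -2.72448748]
edge [ 537.3 -278.2   23. ] [ 0.25 -0.04  0.97]
```

Emit:
step_arm --series '[{"travel":[0,0,-0.004],"angular":[0,0,0],"claw":-1},{"travel":[0,0,-0.004],"angular":[0,0,0],"claw":-1},{"travel":[0,0,-0.003],"angular":[0,0,0],"claw":-1},{"travel":[0,0,0],"angular":[0,0,0],"claw":-1},{"travel":[0,0,0],"angular":[0,0,0],"claw":-1}]'

```text
clock: 13.05
ee_pos: [574.2, -284.6, 98.1]
eef_rot: [0.258, 2.514, -0.106]
contact_force: [-0.3, 0.2, -4.1]
gripper_width: 23.4
grasp_force: 59.9
```

```bash
python3 e.py
```

```text
clk 13.05 pos [ 574.2 -284.6   98.1] travel [-1.2  2.6  1.9] turn [ 0.65 -1.56  0.04] q [-0.21  0.03  0.71  2.22 -0.52  0.34  2.31]
[-0.33688769  0.17888381 -4.11979548]
edge [ 537.2 -278.2   12. ] [ 0.25 -0.04  0.97]
```

Emit:
step_arm --series '[{"travel":[0,0,-0.002],"angular":[0,0,0],"claw":-1},{"travel":[0,0,-0.002],"angular":[0,0,0],"claw":-1},{"travel":[0,0,0],"angular":[0,0,0],"claw":-1},{"travel":[0,0,0],"angular":[0,0,0],"claw":-1}]'

```text
clock: 13.45
ee_pos: [574.2, -284.5, 94.1]
eef_rot: [0.258, 2.513, -0.105]
contact_force: [-0.1, -0.1, -2.5]
gripper_width: 23.9
grasp_force: 59.9
```

Emit:
step_arm --series '[{"travel":[0,0,0],"angular":[0,0,0],"claw":0},{"travel":[0,0,0],"angular":[0,0,0],"claw":0.3},{"travel":[0,0,0],"angular":[0,0,0],"claw":0.6},{"travel":[0,0,0],"angular":[0,0,0],"claw":0.8},{"travel":[0,0,0],"angular":[0,0,0],"claw":0.8},{"travel":[0,0,0],"angular":[0,0,0],"claw":0.8},{"travel":[0,0,0],"angular":[0,0,0],"claw":0.8},{"travel":[0,0,0],"angular":[0,0,0],"claw":0.8}]'

```text
clock: 14.25
ee_pos: [574.2, -284.5, 94.2]
eef_rot: [0.258, 2.513, -0.105]
contact_force: [0.5, -0.3, 0.3]
gripper_width: 76.8
grasp_force: 0.0
```

Emit:
step_arm --series '[{"travel":[-0.006,0.0012,0.008],"angular":[0,0,0],"claw":0.8},{"travel":[-0.006,0.0012,0.008],"angular":[0,0,0],"claw":0.8},{"travel":[-0.006,0.0012,0.008],"angular":[0,0,0],"claw":0.8},{"travel":[-0.006,0.0012,0.008],"angular":[0,0,0],"claw":0.8},{"travel":[-0.006,0.0012,0.008],"angular":[0,0,0],"claw":0.8},{"travel":[-0.006,0.0012,0.008],"angular":[0,0,0],"claw":0.8},{"travel":[-0.006,0.0012,0.008],"angular":[0,0,0],"claw":0.8},{"travel":[-0.006,0.0012,0.008],"angular":[0,0,0],"claw":0.8},{"travel":[0,0,0],"angular":[0,0,0],"claw":0.8},{"travel":[0,0,0],"angular":[0,0,0],"claw":0.8}]'

```text
clock: 15.25
ee_pos: [526.4, -275.0, 158.3]
eef_rot: [0.258, 2.513, -0.105]
contact_force: [-1.0, 0.6, -0.2]
gripper_width: 76.9
grasp_force: 0.0
```

```bash
python3 - <<'E'
from h import *
print(manip.sense()['contact_force'],manip.sense()['joints'])
for n in("top","side"): cv2.imwrite(f"pics/{n}4.png",vision.capture(n)[:,:,::-1])
b=cv2.imread("pics/side4.png")[60:380,200:480];a=cv2.imread("pics/top4.png")[120:270,360:500]
o=np.zeros((600,800,3),np.uint8);b=cv2.resize(b,None,fx=1.87,fy=1.87,interpolation=2);a=cv2.resize(a,None,fx=1.9,fy=1.9)
o[:b.shape[0],:b.shape[1]]=b[:600];o[:a.shape[0],530:530+a.shape[1]]=a;cv2.imwrite("pics/c5.png",o)
E
```

```text
[-1.03483643  0.56841345 -0.20429695] [-0.11843464 -0.2081715   0.58056483  2.24597881 -0.07299629  0.46910016
  1.90844554]
```

View pics/c5.png

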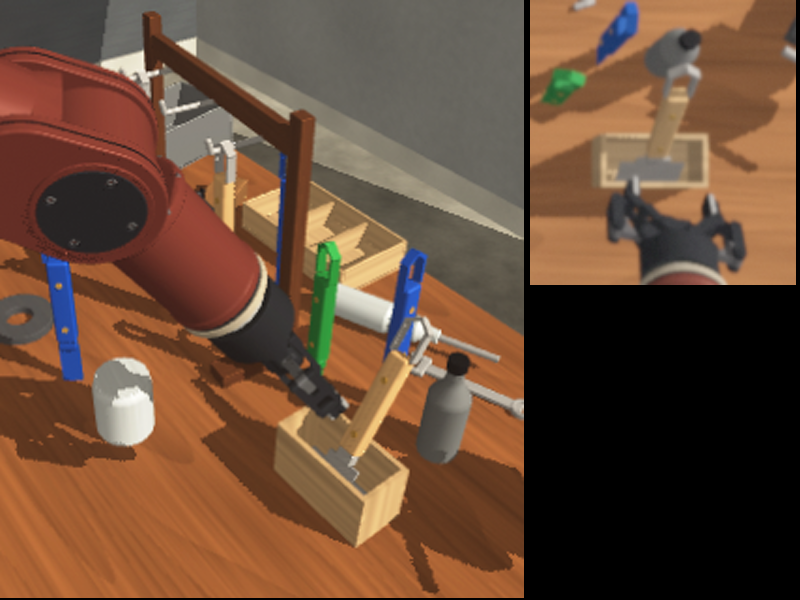

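```bash
python3 - <<'E'
from h import *
p,e=tri(cal("side"),(421,233.5),cal("top"),(440.5,157.5)); print("loop top",p.round(),e)
# handle/blade junction side crop (352,455), top crop (662,158)
q,e2=tri(cal("side"),(388,303),cal("top"),(429.5,203)); print(q.round(),e2); d=p-q; print(np.degrees(np.arccos(d[2]/np.linalg.norm(d))),np.linalg.norm(d))
E
```

```text
loop top [ 634. -277.  205.] 4.3042102252123255
[ 546. -290.   71.] 4.229898586040539
33.488741244772974 160.9207420896549
```

Emit:
step_arm --series '[{"travel":[0,0,0.01],"angular":[0,0,0],"claw":0.8},{"travel":[0,0,0.01],"angular":[0,0,0],"claw":0.8},{"travel":[0,0,0],"angular":[0,0,0],"claw":0.8},{"travel":[0,0,0],"angular":[0,0,0],"claw":0.8},{"travel":[0,0,0],"angular":[0,0,0],"claw":0.8}]'

```text
clock: 15.85
ee_pos: [526.1, -274.9, 178.0]
eef_rot: [0.258, 2.514, -0.105]
contact_force: [0.7, 0.8, -0.1]
gripper_width: 77.1
grasp_force: 0.0
```

```bash
python3 -c "
from h import *
print(manip.finish_job())"
```

```text
the job is handed in; nothing more can be done
None
```

The broad scraper is off its hook and standing blade down in the caddy, released and leaning about 33–36° (limit 40°), and the job was handed in at about 16 s; the bottle and tin are upright and nothing else was touched as far as I can tell, though the arm partly hid the other two tools in the last picture and no score was returned.

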